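# Refill a gravity-feed parts bin and hold its flap open

## Robot

A 6-joint arm with a two-finger parallel gripper is mounted at the origin on the work surface. World frame = base frame: x ahead of the robot, y to its left, z up, the work surface at z = 0. Lengths are in mm, angles in rad, forces in N, time in s.
With the tool pointing down it reaches from about 275 to 825 mm from the base axis. Payload 5.2 kg.
Tool frame: the origin (TCP) lies at the very end of the fingers, on their centre line; the grasp point (between the pads) lies 19 mm behind it; z points along the fingers, y is the line along which they close (so a half turn about z gives the same grasp; the last joint's range is limited). The gripper opens to 93 mm and grips with 3 to 60 N. Pads are 15 mm wide; open, the fingers measure 128 mm over their backs; the gripper's body (75 mm by 188 mm) begins 65 mm behind the grasp point.
Start: joints at [-1.408, 0.259, 1.535, -0, 1.348, -0.203], TCP at [196.754, -513.608, 218.653] pointing down, gripper open.
Joint ranges: [-3.14, 3.14], [-0.91, 2.08], [0.19, 2.58], [-1.22, 4.36], [0.22, 2.71], [-3.12, 3.12]. Speed limits (rad/s): [2.57, 2.57, 3.14, 3.14, 3.14, 3.14].

## Interface

Orientations are given as [roll, pitch, yaw] about the fixed x, y, z axes, in that order (R = Rz(yaw) Ry(pitch) Rx(roll)).
In Python, from bench import robot gives the robot as it stands. The module is installed in compiled form; this text tells all that it offers. Calls block until the motion is done:
- robot.move_ptp(position, orientation): joint-space move of the TCP to a pose.
- robot.move_linear(position, ori=None, speed=150, f_stop=None): straight line of the TCP; ori=None keeps the orientation; speed is the mean speed in mm/s. With f_stop (N) it stops when the force on the tool has changed by that much, and returns True; else False.
- robot.move_j(angles): joint-space move.
- robot.move_gripper(opening): opening from 0.0 (shut) to 1.0 (fully open); the grip force is fixed at half the most; returns when the fingers have stopped.
- robot.sleep(seconds).
- robot.inverse_kinematics(position, orientation): joint angles nearest the present ones, or None.
- robot.get_image(name): name is "scene" or "top"; returns a dict with "img" (384x512x3 uint8, blue, green, red), "fovy" (degrees; the focal length in pixels is half the picture's height over the tangent of half this angle, whatever the lens; pixels are square), "cx", "cy" (the principal point, pixels), "k1" (the pictures are not rectified: a ray, as slopes to the right and down, at radius r is drawn at 1 + k1 r^2 times it, then the intrinsics apply), "eye" and "orientation" of the camera in the world. Camera axes: x right, y down, z forward; pixel columns grow to the right and rows downward; lengths in mm; the calibration is good to about 2 mm. A picture is of the moment at which its call begins. There is no depth.
A pose or a line that the arm cannot do raises robot.MotionError and nothing moves.
- robot.hand_in(): hands the job in; it is judged then, once.
Readings, each from a call of its own:
- robot.current_t(): time.
- robot.current_qpos(): joint angles.
- robot.current_joint_vel(): joint speeds.
- robot.current_joint_efforts(): joint torques, N m.
- robot.current_tcp_pos(): TCP position.
- robot.current_eef_rot(): TCP orientation.
- robot.current_contact_force(): force on the tool from outside, world axes, zero at the start.
- robot.current_ft_torque(): the same for the moment, N m.
- robot.current_gripper_width(): opening from 0.0 (shut) to 1.0 (fully open).
- robot.current_finger_force(): force on a finger pad.
Only numpy, scipy, OpenCV 4.12 (cv2) and the standard library are available. Lean on these libraries where they do the work, as an engineer would, in place of code of your own. Each camera call takes 0.05 s, during which the arm holds its last target. There are 200 camera calls.

## Task

Refill the parts bin: with its flap shut, tip all eight hex nuts from the beaker into the bin's open top so that they run down to the pick tray in front, then stand the empty beaker upright on the bench and let go of it. Then lift the bin's front flap and hold it 50 degrees open, measured from shut, so that the picker can reach in; it falls shut by itself, so finish while you are still holding it there, not moving. Leave the other things on the bench where they are.

Things in the scene. Friction and masses are not known exactly. Their poses are not given: they have to be found in the camera images.
- bin: Grey sheet-metal gravity-feed parts bin, fixed to the bench: 220 mm deep (its x), 160 wide (its y), walls 4 mm. Origin: centre of its underside; its -x is its front. Rear half, its x -9 to 110 mm: hopper 200 mm high, open at the top, with a slippery chute inside that slopes 40 degrees down to the front. Front half: pick tray, lip 55 mm high at x = -110 mm, under a sloping flap.
- bin_mouth (a point): Centre of the bin's open top, at the height of its rim (200 mm); the clear mouth measures 111 mm (bin x) by 152 mm (bin y).
- flap (a joint): Opening angle of the bin's front flap in rad: 0 shut, grows as its front edge is lifted, stops at 1.6; 50 degrees is 0.873. Aluminium sheet, 0.14 to 0.24 kg, 166 mm wide, 127 long; shut it slopes down to the front at 31 degrees, 50 degrees open it rises 19 degrees above level. No spring, hardly any friction: it falls shut from every angle.
- flap_hinge (a point): Middle of the flap's hinge line, which runs along the bin's y axis at bin x = -9 mm, 115 mm above the bench.
- flap_pull (a point): Grip point on the flap's pull, which moves with it: a black moulded block sticking out forward from the middle of the flap's front edge, level when shut, 26 mm wide along the hinge line (pinch this from above), 48 long, 13 thick, free all round. 144 mm from the hinge line; shut: bin x -141 mm, 57 mm above the bench, 31 mm out from the lip; 50 degrees open: bin x -138 mm, 179 mm up.
- cup: White plastic beaker, open at the top, loose, holding the nuts at the start: 90 mm high, outer diameter 66 mm at the rim and 58 mm at the foot, wall 3 mm, stiff, 0.07 to 0.12 kg empty. Origin: centre of its underside; z is its axis, up when it stands.
- cup_rim (a point): Centre of the beaker's mouth, 90 mm above its underside along its axis.
- nut0: Steel hex nut 1 of 8, all alike: 19 mm across the flats, 12 mm high, 20 g, smooth and slippery (friction about 0.25). Origin: centre of its underside. Starts in the beaker.
- nut1: Steel hex nut 2 of 8, all alike: 19 mm across the flats, 12 mm high, 20 g, smooth and slippery (friction about 0.25). Origin: centre of its underside. Starts in the beaker.
- nut2: Steel hex nut 3 of 8, all alike: 19 mm across the flats, 12 mm high, 20 g, smooth and slippery (friction about 0.25). Origin: centre of its underside. Starts in the beaker.
- nut3: Steel hex nut 4 of 8, all alike: 19 mm across the flats, 12 mm high, 20 g, smooth and slippery (friction about 0.25). Origin: centre of its underside. Starts in the beaker.
- nut4: Steel hex nut 5 of 8, all alike: 19 mm across the flats, 12 mm high, 20 g, smooth and slippery (friction about 0.25). Origin: centre of its underside. Starts in the beaker.
- nut5: Steel hex nut 6 of 8, all alike: 19 mm across the flats, 12 mm high, 20 g, smooth and slippery (friction about 0.25). Origin: centre of its underside. Starts in the beaker.
- nut6: Steel hex nut 7 of 8, all alike: 19 mm across the flats, 12 mm high, 20 g, smooth and slippery (friction about 0.25). Origin: centre of its underside. Starts in the beaker.
- nut7: Steel hex nut 8 of 8, all alike: 19 mm across the flats, 12 mm high, 20 g, smooth and slippery (friction about 0.25). Origin: centre of its underside. Starts in the beaker.
- brush: Bystander: wire cup brush lying on its bristles, 68 mm diameter, 62 mm high. Origin: centre of its underside.
- grease: Bystander: grey jar with a black lid, 66 mm diameter, 70 mm high. Origin: centre of its underside.
- spray: Bystander: spray can, 52 mm diameter, 190 mm high. Origin: centre of its underside.
- carton: Bystander: closed cardboard carton, 120 x 80 x 60 mm. Origin: centre of its underside.
- tape: Bystander: roll of packing tape lying flat, 100 mm diameter, 48 mm high. Origin: centre of its underside.
Things that resemble listed ones, but are neither listed nor needed, are in the scene too. Leave any blue, green or orange look-alike of the cup alone.

How it is judged (in metres and radians):
On the way, in this order (a step that is already met when the one before it is completed fails the run):
1. all eight nuts lie low in the bin, behind its lip and under its flap, while the flap is shut (x of nut0 in the frame of bin between -0.108 and 0.105 m and y of nut0 in the frame of bin between -0.078 and 0.078 m and z of each of nut0, nut1, nut2, nut3, nut4, nut5, nut6, nut7 in the frame of bin below 0.1 m and x of nut1 in the frame of bin between -0.108 and 0.105 m and y of nut1 in the frame of bin between -0.078 and 0.078 m and x of nut2 in the frame of bin between -0.108 and 0.105 m and y of nut2 in the frame of bin between -0.078 and 0.078 m and x of nut3 in the frame of bin between -0.108 and 0.105 m and y of nut3 in the frame of bin between -0.078 and 0.078 m and x of nut4 in the frame of bin between -0.108 and 0.105 m and y of nut4 in the frame of bin between -0.078 and 0.078 m and x of nut5 in the frame of bin between -0.108 and 0.105 m and y of nut5 in the frame of bin between -0.078 and 0.078 m and x of nut6 in the frame of bin between -0.108 and 0.105 m and y of nut6 in the frame of bin between -0.078 and 0.078 m and x of nut7 in the frame of bin between -0.108 and 0.105 m and y of nut7 in the frame of bin between -0.078 and 0.078 m and value of joint flap below 0.08 rad), for 0.2 s.
2. the empty beaker stands upright on the bench, released and at rest, with the flap still shut (angle between cup's own z axis and vertical below 0.12 rad and height (world z) of cup below 0.006 m and contact force between cup and the fingers below 0.05 N and linear speed of cup below 0.03 m/s and value of joint flap below 0.08 rad), for 0.2 s.
At the end, for the whole second after the job is handed in: The fingers hold the flap (over 0.3 N; the beaker does not prop it) still, 50 degrees open, 8 either way; all eight nuts lie in the bin lower than 100 mm; the beaker stands upright (within 7 degrees) on the bench, released (value of joint flap between 0.733 and 1.013 rad and velocity of joint flap between -0.05 and 0.05 rad/s and contact force between flap and the fingers above 0.3 N and contact force between flap and cup below 0.05 N and angle between cup's own z axis and vertical below 0.12 rad and height (world z) of cup below 0.006 m and contact force between cup and the fingers below 0.05 N and linear speed of cup below 0.03 m/s and x of nut0 in the frame of bin between -0.108 and 0.105 m and y of nut0 in the frame of bin between -0.078 and 0.078 m and z of each of nut0, nut1, nut2, nut3, nut4, nut5, nut6, nut7 in the frame of bin below 0.1 m and x of nut1 in the frame of bin between -0.108 and 0.105 m and y of nut1 in the frame of bin between -0.078 and 0.078 m and x of nut2 in the frame of bin between -0.108 and 0.105 m and y of nut2 in the frame of bin between -0.078 and 0.078 m and x of nut3 in the frame of bin between -0.108 and 0.105 m and y of nut3 in the frame of bin between -0.078 and 0.078 m and x of nut4 in the frame of bin between -0.108 and 0.105 m and y of nut4 in the frame of bin between -0.078 and 0.078 m and x of nut5 in the frame of bin between -0.108 and 0.105 m and y of nut5 in the frame of bin between -0.078 and 0.078 m and x of nut6 in the frame of bin between -0.108 and 0.105 m and y of nut6 in the frame of bin between -0.078 and 0.078 m and x of nut7 in the frame of bin between -0.108 and 0.105 m and y of nut7 in the frame of bin between -0.078 and 0.078 m); the arm keeps its last pose, push and grip.
It fails at once if the cup brush is shifted by more than 30 mm or tipped over (distance of brush from where it was at the start of the episode above 0.03 m or angle between brush's own z axis and vertical above 0.5 rad).
It fails at once if the grease jar is shifted by more than 30 mm or tipped over (distance of grease from where it was at the start of the episode above 0.03 m or angle between grease's own z axis and vertical above 0.5 rad).
It fails at once if the spray can is shifted by more than 30 mm or tipped over (distance of spray from where it was at the start of the episode above 0.03 m or angle between spray's own z axis and vertical above 0.5 rad).
It fails at once if the carton is shifted by more than 30 mm or tipped over (distance of carton from where it was at the start of the episode above 0.03 m or angle between carton's own z axis and vertical above 0.5 rad).
It fails at once if the tape roll is shifted by more than 30 mm or tipped over (distance of tape from where it was at the start of the episode above 0.03 m or angle between tape's own z axis and vertical above 0.5 rad).
It also fails if it takes over 72 s, if anything falls off the work surface, if the arm or the gripper's body presses on something with over 40 N, if the wrist force passes 120 N, or if a joint passes its speed limit or range.

## Working session

There is one attempt and no reset: what is moved stays moved. The work goes in short steps, each a Python script; the robot and the scene stay as the last script left them, time stands still between calls to the robot, and variables do not carry over. Pictures are saved under pics/ and viewed, at most 10 in all, crops included, and the job is handed in when it is done.

```bash
mkdir -p pics
cat > h.py <<'E'
import numpy as np, cv2
from scipy.spatial.transform import Rotation as R
from bench import robot
def grab(n,save=None):
    d=robot.get_image(n)
    if save: cv2.imwrite('pics/'+save,d['img'])
    return d
def cam(d):
    f=d['img'].shape[0]/2/np.tan(np.radians(d['fovy'])/2)
    return f,R.from_euler('xyz',d['orientation']).as_matrix(),np.array(d['eye'],float)
def ray(d,u,v):
    f,M,e=cam(d); a=np.array([(u-d['cx'])/f,(v-d['cy'])/f]); s=a.copy()
    for _ in range(30): s=a/(1+d['k1']*(s@s))
    return e,M@np.array([s[0],s[1],1])
def onz(d,u,v,z):
    e,r=ray(d,u,v); return e+r*(z-e[2])/r[2]
def proj(d,p):
    f,M,e=cam(d); c=M.T@(np.array(p,float)-e); s=c[:2]/c[2]; s=s*(1+d['k1']*(s@s))
    return np.array([d['cx'],d['cy']])+f*s
E
python3 - <<'E'
from h import *
a=grab('scene'); b=grab('top')
for d in(a,b): print({k:d[k] for k in d if k!='img'})
for n,d in(('s0',a),('t0',b)):cv2.imwrite(f'pics/{n}.png',cv2.resize(d['img'],(800,600),interpolation=cv2.INTER_CUBIC))
import pickle;pickle.dump((a,b),open('im0.pkl','wb'))
E
```

```text
{'fovy': 42.848461947792394, 'cx': 263.463089393306, 'cy': 191.69995500555316, 'k1': -0.003854164867560693, 'eye': array([1299.71683713, 1108.31938133, 1200.38844449]), 'orientation': array([-2.23136799, -0.01860007,  2.60432239])}
{'fovy': 56.579401619295076, 'cx': 249.32639297292775, 'cy': 188.7679371427274, 'k1': -0.06144727885439309, 'eye': array([ 481.76722456,  -63.61319319, 1222.56256444]), 'orientation': array([-3.06290274,  0.00757074, -1.60015241])}
```

View pics/s0.png

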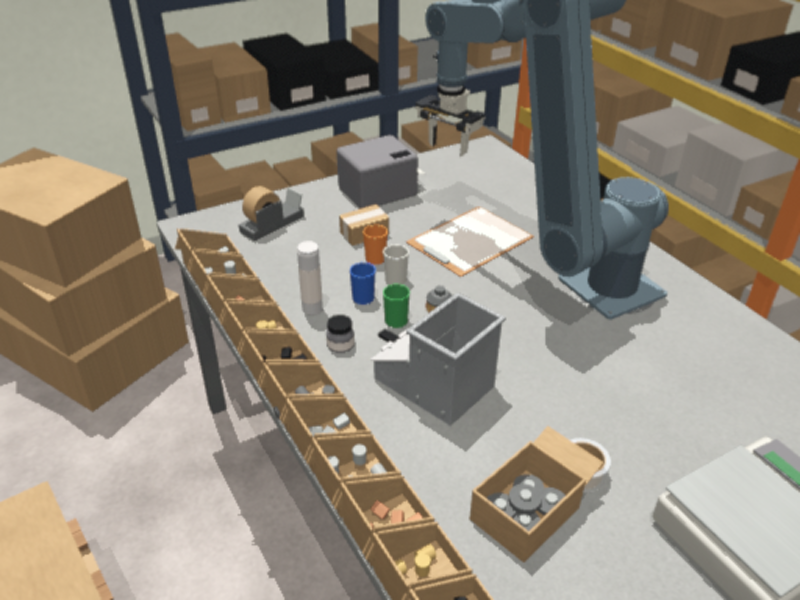

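View pics/t0.png

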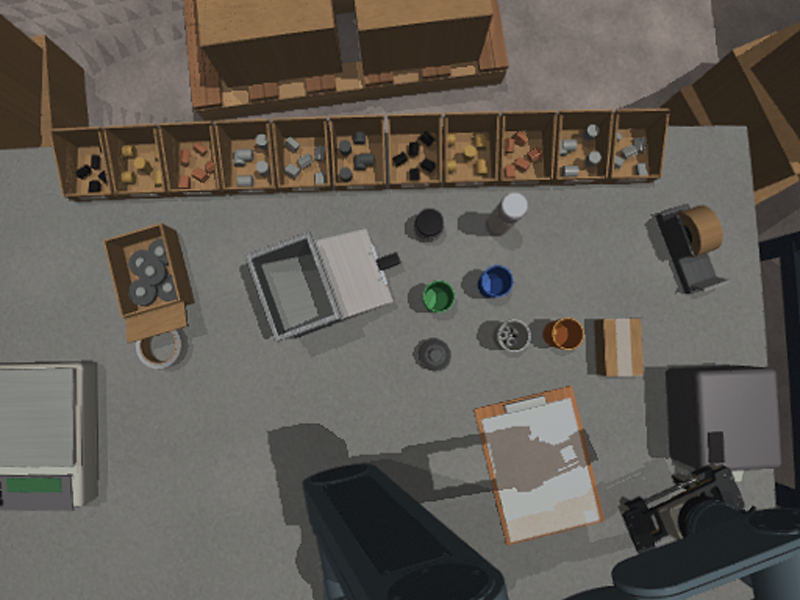

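White cup candidates in the scene view (800 px): grey-white (395,262), orange (375,243), blue (362,283), green (396,305). In the top view they are (513,336), (565,333), (495,281) and (438,296). The target is the white one, with nuts visible inside it. The bin mouth is at about (293,285) top, and its black pull at (387,262).

Run:
```python
from h import *
import pickle;a,b=pickle.load(open('im0.pkl','rb'))
cv2.imwrite('pics/crop1.png',cv2.resize(b['img'][130:250,150:370],None,fx=3.6,fy=3.6,interpolation=cv2.INTER_CUBIC))
p=lambda u,v,z:onz(b,u*.64,v*.64,z).round(0)
for n,u,v,z in(('cup',513,336,90),('orange',565,333,90),('blue',495,281,90),('green',438,296,90),('brush',434,353,60),('grease',429,223,70),('spray',513,206,190),('carton',622,347,60),('pull',388,262,60),('mouth',293,285,200)):
  print(n,p(u,v,z))
```

```text
cup [ 480. -306.   90.]
orange [ 483. -412.   90.]
blue [ 593. -274.   90.]
green [ 566. -156.   90.]
brush [ 450. -146.   60.]
grease [ 722. -145.   70.]
spray [ 725. -296.  190.]
carton [ 450. -541.   60.]
pull [643. -56.  60.]
mouth [586. 120. 200.]
```

View pics/crop1.png

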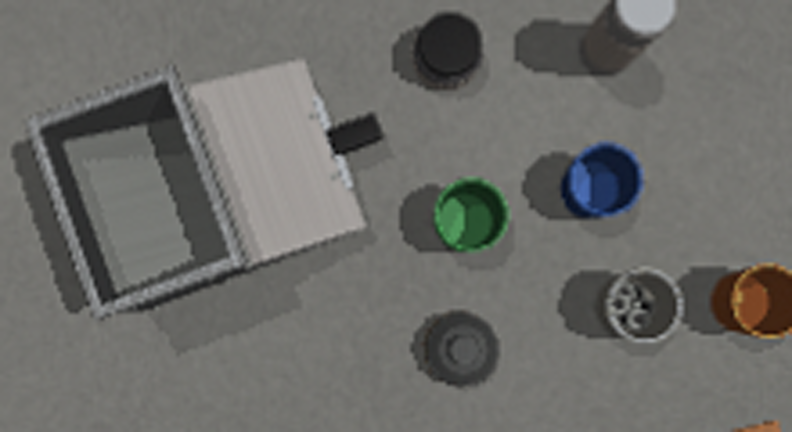

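The crop shows the white beaker's rim circle at about (645,305) with nuts inside. The bin's outer rim corners are at (30,122), (172,67), (245,265) and (100,315), and the pull runs (330–382, 133).

Run:
```python
from h import *
import pickle;a,b=pickle.load(open('im0.pkl','rb'))
c=lambda u,v,z:onz(b,150+u/3.6-.36,130+v/3.6-.36,z)
P=np.array([c(*q,200) for q in((30,122),(172,67),(245,265),(100,315))])[:,:2]
print(P.round(),[np.linalg.norm(P[i]-P[i-1]).round() for i in range(4)])
m=P.mean(0); ax=(P[0]+P[3]-P[1]-P[2]); ax/=np.linalg.norm(ax); ay=P[0]+P[1]-P[2]-P[3]; ay/=np.linalg.norm(ay)
print('mouth',m,'xdir',ax,'ydir?',ay, 'yaw',np.arctan2(ax[1],ax[0]))
# pull mask
hsv=cv2.cvtColor(b['img'],cv2.COLOR_BGR2HSV); k=np.zeros(hsv.shape[:2],np.uint8); k[155:182,236:262]=(hsv[155:182,236:262,2]<55)
n,l,s,ce=cv2.connectedComponentsWithStats(k); i=1+np.argmax(s[1:,4]); print('pull',s[i],onz(b,*ce[i],63).round(1))
print('pull pred',(m-ax*(50.5+141)).round(1))
print('cup top',c(645,305,90).round(1), 'edges',c(606,305,90).round(),c(684,305,90).round(),c(645,266,90).round(),c(645,343,90).round())
p=c(645,305,90); print('scene px of rim(800)',proj(a,p)/.64,'foot',proj(a,[p[0],p[1],0])/.64,'mouth',proj(a,[*m,200])/.64)
for al in(0,.2,.35,.5):
  for fl in(0,1):
    o=(R.from_matrix(np.array([[0,0,1],[0,-1,0],[1,0,0]]).T if 0 else np.column_stack(([0,0,-1],[0,1,0],[1,0,0]))))
    o=R.from_euler('y',al)*o*R.from_euler('z',np.pi*fl)
    e=o.as_euler('xyz')
    q=robot.inverse_kinematics([p[0]+19*np.cos(al),p[1],50-19*np.sin(al)],e); print(al,fl,None if q is None else np.round(q,2))
    o2=R.from_euler('z',np.arctan2(ax[1],ax[0])-np.pi/2)*o
    q=robot.inverse_kinematics([m[0],m[1],290],o2.as_euler('xyz')); print('   pour',None if q is None else np.round(q,2))
```

```text
[[644. 205.]
 [685.  89.]
 [524.  34.]
 [487. 150.]] [np.float64(166.0), np.float64(123.0), np.float64(171.0), np.float64(122.0)]
mouth [585.08325235 119.70553421] xdir [-0.31660538  0.94855734] ydir? [0.94488359 0.32740649] yaw 1.8929449460980712
pull [241 162  15  11 102] [644.7 -55.7  63. ]
pull pred [645.7 -61.9]
cup top [ 482.3 -307.3   90. ] edges [ 483. -273.   90.] [ 481. -342.   90.] [ 517. -309.   90.] [ 449. -306.   90.]
scene px of rim(800) [395.01565427 250.45935694] foot [394.83744326 278.59911748] mouth [455.05409945 321.80526883]
0 0 [-1.49  1.14  2.27  1.64  1.59  1.31]
   pour None
0 1 [-1.49  1.14  2.27  1.64  1.59 -1.83]
   pour None
0.2 0 [-1.47  0.95  2.32  1.69  1.38  1.44]
   pour [-0.45  0.07  2.5   2.19  0.99  2.03]
0.2 1 [-1.47  0.95  2.32  1.69  1.38 -1.7 ]
   pour [-0.45  0.07  2.5   2.19  0.99 -1.11]
0.35 0 [-1.43  0.8   2.34  1.71  1.22  1.58]
   pour [-0.4  -0.06  2.4   1.94  0.73  2.36]
0.35 1 [-1.43  0.8   2.34  1.71  1.22 -1.56]
   pour [-0.4  -0.06  2.4   1.94  0.73 -0.78]
0.5 0 [-1.37  0.65  2.32  1.68  1.04  1.76]
   pour [-0.34 -0.12  2.28  1.54  0.57  2.82]
0.5 1 [-1.37  0.65  2.32  1.68  1.04 -1.38]
   pour [-0.34 -0.12  2.28  1.54  0.57 -0.33]<sys>:0: UserWarning: Gimbal lock detected. Setting third angle to zero since it is not possible to uniquely determine all angles.
```

The rim measures 68 mm (expected 66) and the bin top about 168×122 (expected 160×119). The pull agrees with its predicted position to 6 mm. That is good enough, so I'll grasp the beaker from the side.

```bash
cat >> h.py <<'E'
AL=.35
BASE=np.column_stack(([0,0,-1],[0,1,0],[1,0,0]))
def ori(yaw,al=AL): return R.from_euler('z',yaw)*R.from_euler('y',al)*R.from_matrix(BASE)
def tcp(g,o): return np.array(g,float)+19*o.apply([0,0,1])
def E(o): return o.as_euler('xyz')
CUP=np.array([482.3,-307.3]); MOUTH=np.array([585.1,119.7]); AX=np.array([-.31661,.94856]); AX/=np.linalg.norm(AX); AY=np.array([-AX[1],AX[0]])
BYAW=np.arctan2(AX[1],AX[0])-np.pi/2
E
python3 - <<'E'
from h import *
o=ori(0); e=E(o)
q=robot.inverse_kinematics(tcp([*CUP,52],o),e);q2=robot.inverse_kinematics(tcp([*CUP,52],o),E(o*R.from_euler('z',-.3))); print(np.round(q,2),np.round(q2,2))
robot.move_ptp(tcp([340,CUP[1],230],o),e); print(robot.current_t(),np.round(robot.current_qpos(),2))
robot.move_gripper(.87)
robot.move_linear(tcp([365,CUP[1],60],o)); robot.move_linear(tcp([372,CUP[1],52],o))
d=grab('top'); s=grab('scene')
cv2.imwrite('pics/g1.png',np.hstack([cv2.resize(d['img'][150:300,230:380],(400,400)),cv2.resize(s['img'][110:230,190:310],(400,400))]))
print(robot.current_t(),robot.current_contact_force(),robot.current_tcp_pos())
E
```

```text
[-1.43  0.79  2.34  1.71  1.22  1.59] [-1.43  0.79  2.34  1.71  1.22  1.29]
2.075 [-1.9   0.22  2.37  1.12  1.44  2.1 ]
4.1833 [ 0.96292866 -0.65116189  0.35157886] [ 389.80199315 -307.22840909   45.90626871]
```

View pics/g1.png

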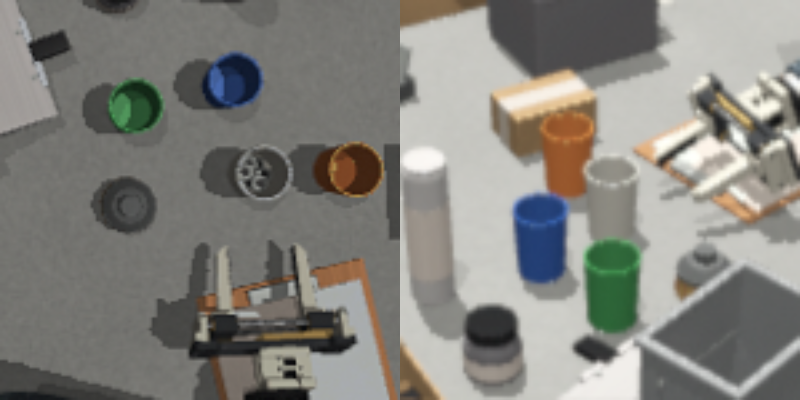

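The open fingers (crop x≈222 and 303, centre 263) line up with the beaker at x≈264, and everything around them is clear. I'll go in, grip, lift and move to the bin.

Run:
```python
from h import *
o=ori(0)
print(robot.move_linear(tcp([*CUP,52],o),speed=80,f_stop=8), robot.current_tcp_pos())
robot.move_gripper(0.0); print('w',robot.current_gripper_width()*93,robot.current_finger_force())
robot.move_linear(tcp([*CUP,200],o),speed=80); robot.move_linear(tcp([CUP[0]-40,CUP[1],310],o),speed=120)
print('w',robot.current_gripper_width()*93,robot.current_finger_force(),robot.current_contact_force(),robot.current_t())
p=ori(BYAW)
G=np.array([*(MOUTH+AX*(20-50.5)+AY*20),290])  # AY=(-.95,-.31): towards robot
f=p*R.from_euler('z',-np.radians(150)); u=(p.inv()).apply([0,0,1])
A=f.apply(u); print('G',G,'axis',A,'rim',G+38*A)
th=np.linspace(0,6.28,60); n1=np.cross(A,[0,0,1]);n1/=np.linalg.norm(n1);n2=np.cross(A,n1)
rim=G+38*A+33*(np.outer(np.cos(th),n1)+np.outer(np.sin(th),n2)); print('rim min z',rim[:,2].min(), 'binx',((rim[:,:2]-MOUTH)@AX+50.5).min(),((rim[:,:2]-MOUTH)@AX+50.5).max(),'biny',((rim[:,:2]-MOUTH)@AY).min(),((rim[:,:2]-MOUTH)@AY).max())
q=robot.inverse_kinematics(tcp(G,p),E(p)); print(None if q is None else np.round(q,2))
```

```text
False [ 499.87261324 -307.54426494   45.45879673]
w 61.24015004923164 29.947434249644775
w 61.19718222837037 30.013527292961513 [-0.08846266  0.14902591 -1.90405021] 9.3
G [575.7854421   84.43686045 290.        ] axis [-0.71884912  0.25522203 -0.64662018] rim [548.46917539  94.13529748 265.42843325]
rim min z 240.26401949451946 binx 8.71693352582998 66.95952062039464 biny 16.503281613302033 69.21403869184329
[-0.5  -0.02  2.39  1.88  0.81  2.36]
```

Run:
```python
from h import *
p=ori(BYAW); G=np.array([*(MOUTH+AX*(25-50.5)-AY*15),300])
try: robot.move_linear(tcp(G,p),E(p),speed=120)
except robot.MotionError as e:
  print('lin',e); robot.move_ptp(tcp(G,p),E(p))
q=np.array(robot.current_qpos()); print(q.round(2),robot.current_t(),robot.current_tcp_pos(),robot.current_gripper_width()*93)
d=grab('top'); s=grab('scene')
cv2.imwrite('pics/g2.png',np.hstack([cv2.resize(d['img'][120:270,130:280],(400,400)),cv2.resize(s['img'][150:300,210:360],(400,400))]))
```

```text
[-0.39  0.02  2.31  1.94  0.72  2.37] 13.1583 [624.32643214 105.67836939 293.45580286] 61.1549527518696
```

View pics/g2.png

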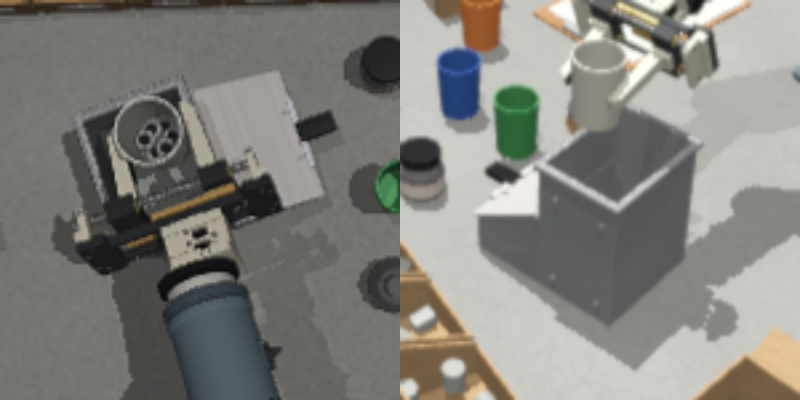

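The beaker is held upright over the mouth (top crop (148,130), mouth around (135,130)) and still holds the nuts. I'll pour by rolling joint 6.

Run:
```python
from h import *
q=np.array(robot.current_qpos()); q0=q.copy(); ims=[]
for a in (60,75,85,92,99,106,113,120,130,140,150):
  q[5]=q0[5]-np.radians(a); robot.move_j(q)
robot.sleep(.5)
q[5]+=.12;robot.move_j(q);q[5]-=.12;robot.move_j(q); robot.sleep(.5)
print(robot.current_t(),robot.current_contact_force(),robot.current_gripper_width()*93)
np.save('q0.npy',q0)
d=grab('top'); s=grab('scene')
cv2.imwrite('pics/g3.png',np.hstack([cv2.resize(d['img'][120:270,130:280],(400,400)),cv2.resize(s['img'][150:300,210:360],(400,400))]))
```

```text
18.5167 [ 0.08788115  0.24196343 -0.07229213] 61.556247958905594
```

View pics/g3.png

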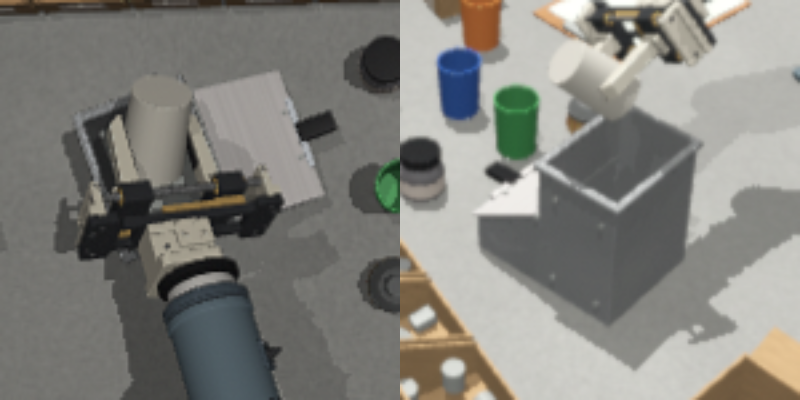

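The beaker is tipped 130° with its mouth over the hopper, and the load dropped about 1.8 N, close to the weight of eight nuts. I'll roll back, retreat and check both the beaker and the hopper.

Run:
```python
from h import *
q0=np.load('q0.npy'); robot.move_j(q0); o=ori(0)
print(robot.current_contact_force())
robot.move_linear(tcp([CUP[0]-40,CUP[1],310],o),E(o),speed=150)
robot.move_linear(tcp([*CUP,200],o),speed=130)
print(robot.current_t(),robot.current_contact_force(),robot.current_gripper_width()*93)
d=grab('top'); s=grab('scene')
cv2.imwrite('pics/g4.png',np.hstack([cv2.resize(d['img'][120:270,130:280],(400,400),interpolation=2),cv2.resize(d['img'][160:260,260:360],(400,400),interpolation=2)]))
```

```text
[-0.30706398 -0.77710836 -1.9427813 ]
25.0167 [ 0.23539164 -0.73662782 -0.06966305] 61.40758355446274
```

View pics/g4.png

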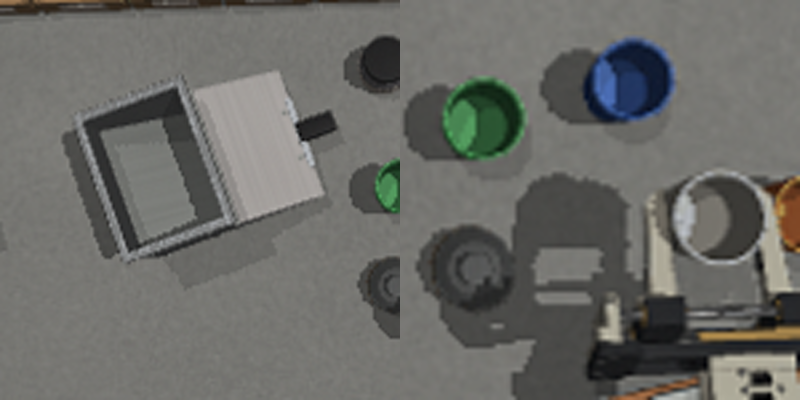

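The beaker is empty (crop (718,218)), the hopper mouth shows only the bare chute, there are no nuts on the bench, and the flap is shut. Now I'll set the beaker down and back off.

Run:
```python
from h import *
o=ori(0)
robot.move_linear(tcp([*CUP,60],o),speed=100); robot.sleep(.2)
print(robot.move_linear(tcp([*CUP,49],o),speed=15,f_stop=2.0),robot.current_tcp_pos(),robot.current_contact_force())
robot.move_gripper(.87); robot.sleep(.3)
robot.move_linear(tcp([372,CUP[1],54],o),speed=120); robot.move_linear(tcp([345,CUP[1],260],o),speed=200)
print(robot.current_t())
d=grab('top'); s=grab('scene')
cv2.imwrite('pics/g5.png',np.hstack([cv2.resize(d['img'][150:300,230:380],(400,400)),cv2.resize(s['img'][110:230,190:310],(400,400))]))
# flap IK: tool down, y along bin y (AY)
for k in(1,-1):
  y=np.array([*(AY*k),0]); z=np.array([0,0,-1.]); D=R.from_matrix(np.column_stack((np.cross(y,z),y,z)))
  for a in(0,20,35,50):
    Rt=R.from_rotvec(np.array([*AY,0])*np.radians(a)); print(k,a,Rt.apply([0,0,-1]).round(2),np.round(robot.inverse_kinematics([645,-59,120],E(Rt*D)) or [],2))
```

```text
True [ 500.24165705 -307.42527871   45.52484853] [-0.60188835 -0.33941017  4.06388531]
30.55Traceback (most recent call last):
  File "<stdin>", line 14, in <module>
ValueError: The truth value of an array with more than one element is ambiguous. Use a.any() or a.all()
```

View pics/g5.png

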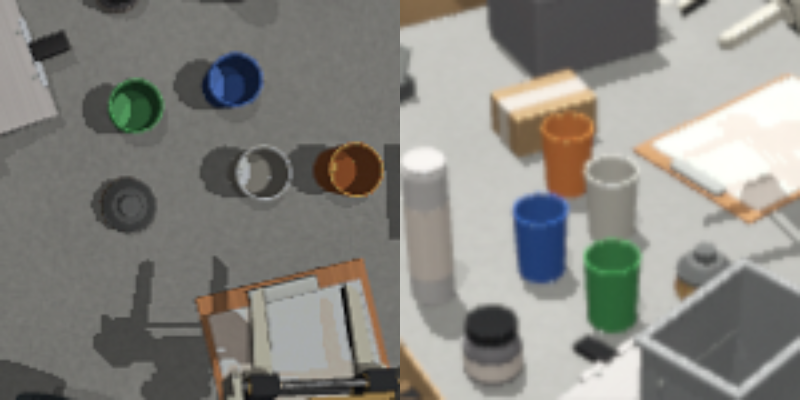

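The beaker stands upright and released at its old spot (crop (264,172)), with the neighbours unmoved. Next is the flap.

```bash
cat >> h.py <<'E'
Y3=np.array([*AY,0])
def down(k,a):
    y=Y3*k; z=np.array([0,0,-1.]); return R.from_rotvec(Y3*np.radians(a))*R.from_matrix(np.column_stack((np.cross(y,z),y,z)))
B0=MOUTH-AX*50.5   # bin origin
def world(bx,z): return np.array([*(B0+AX*bx),z])
E
python3 - <<'E'
from h import *
print('pull',world(-141,57))
for k in(1,-1):
  for a,g in((0,(-141,57)),(0,(-141,140)),(20,(-138,179)),(35,(-138,179)),(50,(-138,179))):
    o=down(k,a); q=robot.inverse_kinematics(tcp(world(*g),o),E(o)); print(k,a,None if q is None else np.round(q,2))
E
```

```text
pull [645.73057352 -61.94851652  57.        ]
1 0 [-0.27  0.59  1.49  0.    1.06  2.55]
1 0 [-0.27  0.51  1.41  0.    1.22  2.55]
1 20 [-0.09  0.42  1.5  -0.36  1.1   2.87]
1 35 [ 0.03  0.44  1.58 -0.69  1.04 -3.09]
1 50 [ 0.14  0.51  1.65 -1.02  1.08 -2.76]
-1 0 [-0.27  0.59  1.49  0.    1.06 -0.59]
-1 0 [-0.27  0.51  1.41  0.    1.22 -0.59]
-1 20 [-0.09  0.42  1.5  -0.36  1.1  -0.27]
-1 35 [ 0.03  0.44  1.58 -0.69  1.04  0.05]
-1 50 [ 0.14  0.51  1.65 -1.02  1.08  0.38]
```

Run:
```python
from h import *
o=down(-1,0)
robot.move_ptp([380,-180,330],E(o)); robot.move_ptp(tcp(world(-141,220),o),E(o)); robot.move_gripper(.6)
robot.move_linear(tcp(world(-141,110),o),speed=150)
d=grab('top'); s=grab('scene')
cv2.imwrite('pics/g6.png',np.hstack([cv2.resize(d['img'][120:220,190:290],(400,400)),cv2.resize(s['img'][150:270,200:320],(400,400))]))
print(robot.current_t(),robot.current_tcp_pos())
```

```text
36.2 [646.70319462 -62.16009613  92.49557259]
```

View pics/g6.png

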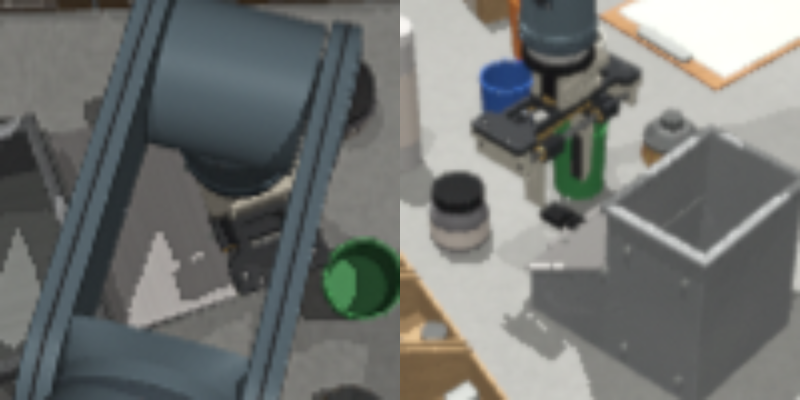

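The fingers hang either side of the pull (crop (562,215)). I'll descend, pinch and follow the arc, tilting the hand partway as the flap rises.

Run:
```python
from h import *
o=down(-1,0)
print(robot.move_linear(tcp(world(-141,58),o),speed=60,f_stop=8))
robot.move_gripper(0.0); print('w',robot.current_gripper_width()*93,robot.current_contact_force())
for th in range(5,51,5):
  t=np.radians(th); x=-9-132*np.cos(t)-(-58)*-1*0 ; 
  v=np.array([-132,-58.]); x=-9+v[0]*np.cos(t)+v[1]*np.sin(t); z=115-v[0]*np.sin(t)+v[1]*np.cos(t)
  oo=down(-1,.8*th); robot.move_linear(tcp(world(x,z),oo),E(oo),speed=60)
print(x,z,robot.current_t(),'w',robot.current_gripper_width()*93,robot.current_finger_force(),robot.current_contact_force(),robot.current_tcp_pos())
s=grab('scene'); d=grab('top')
cv2.imwrite('pics/g7.png',np.hstack([cv2.resize(d['img'][100:250,150:300],(400,400)),cv2.resize(s['img'][150:270,200:320],(400,400))]))
```

```text
False
w 26.224912824612424 [ 3.03738236  1.51806742 -1.79770324]
-138.27854217952392 178.83618512988585 41.4667 w 25.567922577194576 29.99360203742981 [ 6.33198003  1.9406979  -2.76984371] [649.53117856 -71.0110391  163.50357517]
```

View pics/g7.png

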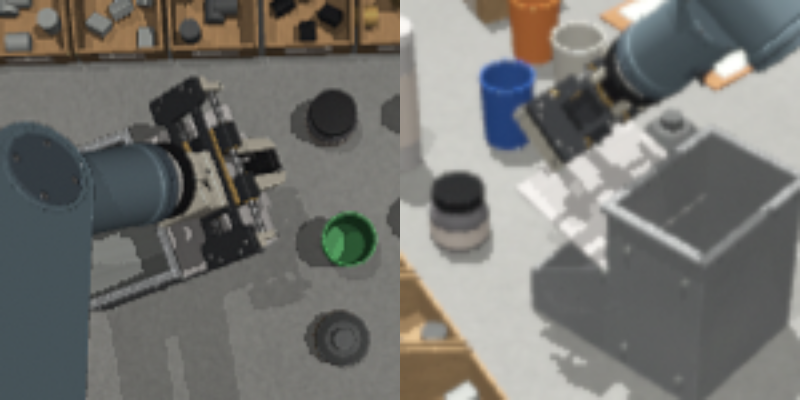

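The pull is held at its width (25.6 mm). The flap is up at the commanded 50° arc position (pull at bin x −138 mm, z 179 mm), and the beaker is still standing.

Run:
```python
from h import *
robot.sleep(.8); print(np.abs(robot.current_joint_vel()).max(),robot.current_finger_force()); print(robot.hand_in())
```

```text
0.0017643893386594287 29.995019137859344
the job is handed in; nothing more can be done
None
```

I handed the job in at about 42 s: the nuts were poured into the bin, the empty beaker stands released at its original spot, and the gripper is holding the flap at the commanded 50° position. The pictures showed no nuts left in the beaker or on the bench, but I could not see into the tray to count all eight, and the hand-in call gave no verdict.

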